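Stack a delicate I/O module on the stock pile

TASK

Put the grey I/O module that lies on the bench on top of the pile of its fellows in the red bin: squarely above them, terminal end the same way as theirs. Its housing is thin, so grip it lightly; lower it until you feel it rest on the pile, do not drop it or press down hard, and only then let go. Leave the carton, screwdriver, bottle and cutters where they are.

Things in the scene. Friction and masses are not known exactly. Their poses are not given: they have to be found in the camera images.
- module_centre (a point): Centre, half-way up, of the loose grey plastic module: 130 long (x) x 50 wide (y) x 46 high (z), 0.17 to 0.35 kg, lying on the bench, z up. Its last 30 mm towards +x is a step 28 mm high with black and steel terminals; the rest has dark seams along its top and a blank white label by the step. Grip it across its plain long sides (50 mm apart). It cracks if squeezed with more than 35 N per finger.
- module_end (a point): Middle of the end face at the module's terminal (stepped) end, 65 mm from module_centre along the module's x, 23 mm above its underside. Same axes.
- bin: Red open-topped bin fixed to the bench, 190 long (x) x 130 wide (y) x 45 high, walls 4 mm. Origin at the centre of its underside, on the bench; z up. A tidy pile of modules identical to the loose one stands in it, centred on the origin, long sides along the bin's x, terminal ends towards the bin's +x.
- pile_axis (a point): Centre of the bin's mouth, 45 mm above the bench, axes as the bin's; the pile rises through it. The pile's flat top lies 55 to 125 mm above the bench: it differs each time and is not reported, so look or feel for it. (Its terminal step is 18 mm lower.) The pile rests on foam and springs about 1 mm per 2.5 N of load; more than 25 N damages it.
- carton: Bystander: cardboard carton 90 x 120 x 70 high, origin at the centre of its underside.
- screwdriver: Bystander: screwdriver 200 long lying on the bench, blade towards its +x.
- bottle: Bystander: blue drinking bottle, diameter 70, 200 high, origin at the centre of its underside.
- cutters: Bystander: side cutters with red handles, about 180 long, lying flat, jaws towards their +x.
Not all that is in view belongs to the job. Of the things shaped like the part that bears module_centre, the grey one is meant.

How it is judged:
On the way:
1. the module, still held, rests on the pile (lowered until contact, not dropped) (horizontal distance between module_centre and bin below 0.02 m and angle between the x axis of module_centre and the x axis of bin, either way round below 0.21 rad and x of module_end in the frame of bin above 0.03 m and height (world z) of module_centre above 0.07 m and contact force between module and bin above 0.3 N and contact force between the fingers and module above 1 N), for 0.05 s.
At the end, for the whole second after the job is handed in: The module lies at rest and level (within 6 degrees) on top of the pile, its centre within 20 mm (horizontally) of the bin's centre, its long side within 12 degrees of the bin's, its terminal end towards the bin's +x like the others, and it is released (horizontal distance between module_centre and bin below 0.02 m and angle between the x axis of module_centre and the x axis of bin, either way round below 0.21 rad and x of module_end in the frame of bin above 0.03 m and height (world z) of module_centre above 0.07 m and angle between module_centre's own z axis and vertical below 0.1 rad and linear speed of module below 0.02 m/s and contact force between module and bin above 0.3 N); the robot touches nothing.
It fails at once if the module is squeezed too hard (more than 35 N per finger, 70 N in all) (contact force between the fingers and module above 70 N).
It fails at once if the module or the fingers press or strike the pile or bin with more than 25 N (contact force between any of module, the fingers and bin above 25 N).
It fails at once if the module is tipped over (angle between module_centre's own z axis and vertical above 0.6 rad).
It fails at once if a bystander is moved more than 30 mm (distance of any of carton, screwdriver, bottle, cutters from where it was at the start of the episode above 0.03 m).
It also fails if it takes over 48 s, if anything falls off the work surface, if the arm or the gripper's body presses on something with over 40 N, if the wrist force passes 120 N, or if a joint passes its speed limit or range.

ROBOT

A 6-joint arm with a two-finger parallel gripper is mounted at the origin on the work surface. World frame = base frame: x ahead of the robot, y to its left, z up, the work surface at z = 0. Lengths are in m, angles in rad, forces in N, time in s.
With the tool pointing down it reaches from about 0.375 to 0.9 m from the base axis. Payload 3.1 kg.
Tool frame: the origin (TCP) lies at the very end of the fingers, on their centre line; the grasp point (between the pads) lies 19 mm behind it; z points along the fingers, y is the direction in which the jaws open and shut (so a half turn about z gives the same grasp; the last joint's range is limited). The gripper opens to 85 mm and grips with 20 to 120 N. Pads are 22 mm wide; open, the fingers measure 114 mm over their backs; the gripper's body (76 mm by 85 mm) begins 54 mm behind the grasp point. The pads swing forward as they close: fully open they stand 13 mm farther back than shut.
Start: joints at [1.046, 0.527, 1.433, -0, 1.181, -0.178], TCP at [0.212, 0.588, 0.231] pointing down, gripper open.
Joint ranges: [-3.08, 3.08], [-0.75, 2.2], [0.22, 2.44], [-1.43, 4.57], [0, 2.65], [-2.85, 2.85]. Speed limits (rad/s): [2.79, 2.79, 3.14, 3.14, 3.14, 3.14].

INTERFACE

Orientations are given as a unit quaternion [x, y, z, w].
In Python, from station import manip gives the robot as it stands. The module is installed in compiled form; this text tells all that it offers.
- The arm moves only by the tool send_rows, never from a script. Its argument "commands" is a list of rows, each an object with "delta_pos": the shift along the world's x, y, z in cm, a list of three; "yaw": the turn about the world's z in rad. A call has 1 to 10 rows; each row shifts and turns the pose as measured when the row begins; what a row does not reach is not made up. A row lasts 1/8 s, in which the tool goes at most 62.5 mm and 10.7 degrees, less where a joint would pass 70% of its speed; a pose out of reach is approached as far as the arm can. A call is refused whole if a number of a shift passes 6.25 or a number of a turn 0.188, either way. A call with a gripper value outside its range is refused whole. "grip" is the closure, from -1 (fully open) to 1 (shut), set as the call begins (left out, the last holds). The fingers move at their own pace and stop on an object; "force" is the grip in N (left out, the last holds). Time passes only in rows, so rows that do not move let the fingers close. It gives the time, the measured TCP pose, the force and the opening at its end, in the units of the state.
- manip.sense(): the state, without advancing time (a new reading comes with each control period).
- manip.snapshot(name): name is "scene" or "top"; returns the picture (420x560x3 uint8, blue, green, red); there is no depth.
- manip.get_calibration(name): a dict with "fx", "fy", "cx", "cy" (pixels), "dist_coeffs" ([k1, k2, p1, p2, k3] as OpenCV has them; the pictures are not rectified), "world_to_cam" (4x4, takes a point from world to camera coordinates). Camera axes: x right, y down, z forward; pixel columns grow to the right and rows downward; lengths in m; the calibration is good to about 2 mm. A picture is of the moment at which its call begins. get_calibration takes no time and is no camera call.
- manip.sign_off(): hands the job in, once; it reports no verdict.
The state is a dict: "t": time; "q": joint angles; "qd": joint speeds; "tau": joint torques, N m; "tcp_pos": TCP position; "tool_rot": TCP orientation; "force": force on the tool from outside, world axes, zero at the start; "ft_torque": the same for the moment, N m; "finger_gap": opening from 0.0 (shut) to 1.0 (fully open).
Only numpy, scipy, OpenCV 4.12 (cv2) and the standard library are available. Lean on these libraries where they do the work, as an engineer would, in place of code of your own. Each camera call takes 0.05 s, during which the arm holds its last target. There are 200 camera calls.

## Working session

There is one attempt and no reset: what is moved stays moved. The work goes in short steps, Python scripts to look and compute and a tool call to move; the robot and the scene stay as the last step left them, time stands still between calls to the robot, and variables do not carry over. Pictures are saved under pics/ and viewed, about 8 in all and at most 12, crops included, and the job is handed in when it is done.

Besides the shell and the picture viewer there is one more tool, called after "Request:" as name(argument=value, ...) on one line, values as JSON. send_rows: Moves the arm, as the interface text tells. Its arguments: {"type":"object","properties":{"commands":{"type":"array","items":{"type":"object","properties":{"delta_pos":{"type":"array","items":{"type":"number"}},"yaw":{"type":"number"}}}},"grip":{"type":"number"},"force":{"type":"number"}},"required":["commands"]}

```bash
mkdir -p pics
cat > h.py <<'E'
import numpy as np, cv2
from station import manip
def cal(n):
    c=manip.get_calibration(n); K=np.array([[c["fx"],0,c["cx"]],[0,c["fy"],c["cy"]],[0,0,1.]])
    return K,np.array(c["dist_coeffs"],float),np.array(c["world_to_cam"],float)
def ray(n,uv):
    K,d,T=cal(n); p=cv2.undistortPoints(np.array(uv,float).reshape(-1,1,2),K,d).reshape(-1,2)
    D=np.c_[p,np.ones(len(p))]@T[:3,:3]; return -T[:3,:3].T@T[:3,3],D
def onz(n,uv,z):
    o,D=ray(n,uv); z=np.broadcast_to(z,len(D)); return o+D*((z-o[2])/D[:,2])[:,None]
def proj(n,P):
    K,d,T=cal(n); return cv2.projectPoints(np.array(P,float).reshape(-1,1,3),cv2.Rodrigues(T[:3,:3])[0],T[:3,3],K,d)[0].reshape(-1,2)
E
python3 - <<'E'
from h import *
for n in("scene","top"):
    cv2.imwrite(f"pics/{n}0.png",manip.snapshot(n)); K,d,T=cal(n); print(n,-T[:3,:3].T@T[:3,3],K[0,0],T[2,:3])
print(manip.sense())
E
```

```text
scene [ 1.37397969 -1.02134559  1.27620621] 491.8546388628333 [-0.44418898  0.56782365 -0.69301692]
top [0.36835881 0.01494552 1.33750044] 457.9445381172011 [ 0.16924562 -0.0104659  -0.98551833]
{'t': 0.1, 'q': array([ 1.04549799e+00,  5.28378711e-01,  1.43380434e+00, -2.11724786e-05,
        1.18139574e+00, -1.78496805e-01]), 'qd': array([-1.68931477e-04, -1.19829544e-03, -4.82305916e-03,  4.68692486e-04,
        1.06623801e-03, -1.24363766e-05]), 'tau': array([-3.28943861e-05, -4.43304169e+01, -1.78586054e+01, -2.10182689e-04,
        3.85441774e-03,  2.59466117e-05]), 'tcp_pos': array([0.21207234, 0.58721973, 0.23041849]), 'tool_rot': array([ 1.72529053e-01,  9.85003929e-01, -9.35587635e-04, -3.33100646e-04]), 'force': array([-0.12447954,  0.09654227,  0.26241293]), 'ft_torque': array([-0.04161882, -0.0377972 ,  0.06822287]), 'finger_gap': 0.999358578209482}
```

View pics/scene0.png

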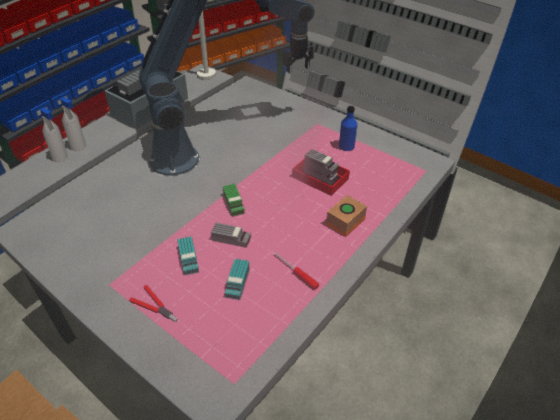

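View pics/top0.png

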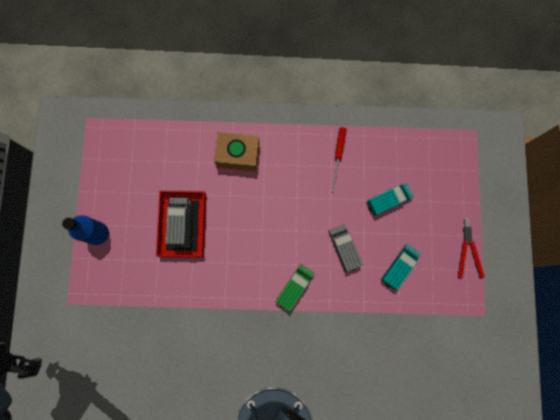

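Candidates in the top view are the green module (295,289), teal modules (390,200) and (401,268), the grey loose module (345,249), and the grey pile in the bin (178,223). By the description I choose the grey one at (345,249), which is at (231,234) in the scene view. I'll check it in a crop and measure.

Run:
```python
from h import *
t=cv2.imread("pics/top0.png"); s=cv2.imread("pics/scene0.png")
r=lambda im,y,x,h,w,W,H:cv2.resize(im[y:y+h,x:x+w],(W,H),interpolation=cv2.INTER_CUBIC)
a=np.vstack([np.hstack([r(t,215,315,60,80,400,300),r(t,180,145,90,120,400,300)]),np.hstack([r(s,205,195,60,80,400,300),r(s,135,280,60,80,400,300)])])
cv2.imwrite("pics/crop0.png",a)
hsv=cv2.cvtColor(t,cv2.COLOR_BGR2HSV)
m=np.zeros(t.shape[:2],np.uint8); m[218:280,322:368]=(hsv[218:280,322:368,1]<70)*255
m=cv2.morphologyEx(m,cv2.MORPH_OPEN,np.ones((3,3)))
c=max(cv2.findContours(m,0,2)[0],key=cv2.contourArea); print(cv2.minAreaRect(c),cv2.boxPoints(cv2.minAreaRect(c)))
b=cv2.boxPoints(cv2.minAreaRect(c)); print("mod",onz("top",b,.046).round(3))
x0,y0=150,183
h=hsv[y0:268,x0:215]; m=(((h[...,0]<5)|(h[...,0]>174))&(h[...,1]>190)).astype(np.uint8)*255
c=max(cv2.findContours(m,0,2)[0],key=cv2.contourArea); R=cv2.minAreaRect(c); b=cv2.boxPoints(R)+[x0,y0]; print(R,b); print("bin",onz("top",b,.045).round(3))
```

```text
((345.4977722167969, 247.53317260742188), (46.466697692871094, 19.36608123779297), 67.2490234375) [[327.58316 229.8522 ]
 [345.44247 222.36282]
 [363.41238 265.21414]
 [345.55307 272.70352]]
mod [[ 0.551 -0.138  0.046]
 [ 0.574 -0.189  0.046]
 [ 0.453 -0.24   0.046]
 [ 0.431 -0.189  0.046]]
((30.739822387695312, 40.96380615234375), (46.566287994384766, 65.97286224365234), 2.726310968399048) [[155.91402626 255.80543518]
 [159.05203438 189.90724325]
 [205.56562042 192.12217712]
 [202.4276123  258.02037048]]
bin [[0.463 0.345 0.045]
 [0.653 0.349 0.045]
 [0.65  0.215 0.045]
 [0.461 0.214 0.045]]
```

View pics/crop0.png

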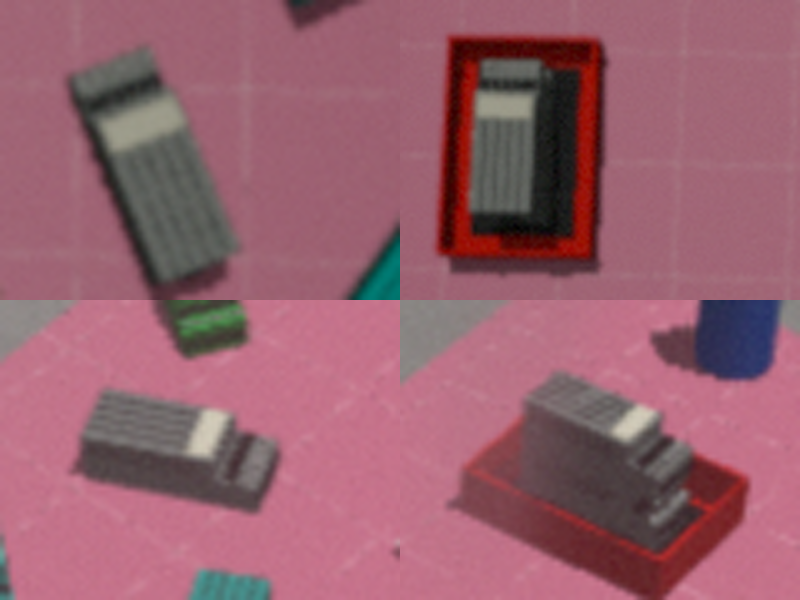

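The crop confirms that the grey module's stepped terminal end points towards world +x (up in the top view). The pile's terminals also point up. Next I'll work out the poses and the pile height.

Run:
```python
from h import *
f=lambda p,x,y,s:(np.array(p,float)+.5)/s-.5+[x,y]
m=f([(103,118),(183,90),(240,246),(162,280)],315,215,5); P=onz("top",m,.046); print(P.round(4))
d=(P[0]+P[1]-P[2]-P[3])[:2]/2; print("len",np.hypot(*d),"yaw",np.arctan2(d[1],d[0])); u=d/np.hypot(*d)
print("centre top", (P[2]+P[3])[:2]/2+u*.065)
ms=f([(105,391),(82,437),(190,455),(233,411)],195,205-60,5); P=onz("scene",ms,.046); print(P.round(4))
d=(P[2]+P[3]-P[0]-P[1])[:2]/2; u=d/np.hypot(*d); print("len",np.hypot(*d),"yaw",np.arctan2(d[1],d[0]),"centre",(P[0]+P[1])[:2]/2+u*.065)
pt=f([(72,212),(132,213),(140,92),(76,90)],145,180,400/120.)
ps=f([(125,98),(160,73),(260,105),(210,146)],280,135,5)
for h in np.arange(.055,.13,.01):
  A=onz("top",pt,h); B=onz("scene",ps,h)
  print(h.round(3),"top tail",A[:2,:2].mean(0).round(3),"wid",np.hypot(*(A[0]-A[1])[:2]).round(3),"scene tail",B[:2,:2].mean(0).round(3),"wid",np.hypot(*(B[0]-B[1])[:2]).round(3))
```

```text
[[ 0.5275 -0.1597  0.046 ]
 [ 0.5448 -0.2053  0.046 ]
 [ 0.4571 -0.2376  0.046 ]
 [ 0.4368 -0.1935  0.046 ]]
len 0.09514619077204287 yaw 0.3548898345387427
centre top [ 0.50787361 -0.19298037]
[[ 0.4363 -0.1977  0.046 ]
 [ 0.4549 -0.2406  0.046 ]
 [ 0.5257 -0.2068  0.046 ]
 [ 0.5209 -0.1565  0.046 ]]
len 0.08628872502241548 yaw 0.45013829129880806 centre [ 0.50412235 -0.19086814]
0.055 top tail [0.499 0.291] wid 0.05 scene tail [0.457 0.333] wid 0.046
0.065 top tail [0.498 0.288] wid 0.05 scene tail [0.464 0.322] wid 0.046
0.075 top tail [0.497 0.286] wid 0.05 scene tail [0.472 0.311] wid 0.045
0.085 top tail [0.496 0.284] wid 0.049 scene tail [0.479 0.3  ] wid 0.045
0.095 top tail [0.495 0.282] wid 0.049 scene tail [0.487 0.289] wid 0.044
0.105 top tail [0.494 0.28 ] wid 0.048 scene tail [0.494 0.278] wid 0.044
0.115 top tail [0.493 0.278] wid 0.048 scene tail [0.502 0.267] wid 0.044
0.125 top tail [0.492 0.275] wid 0.048 scene tail [0.509 0.256] wid 0.043
```

Request:
send_rows(commands=[{"delta_pos":[2.8,-5.0,0],"yaw":0.07},{"delta_pos":[2.8,-5.0,0],"yaw":0.07},{"delta_pos":[2.8,-5.0,0],"yaw":0.07},{"delta_pos":[2.8,-5.2,0],"yaw":0.07},{"delta_pos":[2.5,-5.5,0],"yaw":0.07},{"delta_pos":[2.5,-5.5,0],"yaw":0.07},{"delta_pos":[2.0,-5.8,0],"yaw":0.07},{"delta_pos":[2.0,-5.8,0],"yaw":0.07},{"delta_pos":[2.0,-5.8,0],"yaw":0.07},{"delta_pos":[2.0,-5.8,0],"yaw":0.07}], grip=-1, force=25)

```text
t: 1.35
tcp_pos: [0.4564, 0.0329, 0.228]
tool_rot: [-0.192, 0.981, -0.0, 0.001]
force: [0.4, 0.5, -0.4]
finger_gap: 0.998
```

```bash
cat > st.py <<'E'
from h import *
from scipy.spatial.transform import Rotation as R
s=manip.sense(); y=R.from_quat(s["tool_rot"]).as_matrix(); 
print("t",s["t"],"tcp",s["tcp_pos"].round(4),"jaw",np.arctan2(y[1,1],y[0,1]).round(4),"toolz",y[:,2].round(3),"F",s["force"].round(2),"gap",round(s["finger_gap"],3),"q",s["q"].round(2))
E
python3 st.py
python3 - <<'E'
from h import *
t=cv2.imread("pics/top0.png"); hsv=cv2.cvtColor(t,cv2.COLOR_BGR2HSV)
m=np.zeros(t.shape[:2],np.uint8); m[218:280,322:368]=(hsv[218:280,322:368,1]<70)*255
pts=[]
for v in range(232,262): pts.append((np.where(m[v])[0].max()+.5,v))
P=onz("top",pts,.046); l=cv2.fitLine(P[:,:2].astype(np.float32),cv2.DIST_HUBER,0,.001,.001).ravel(); print("right edge",l,"yaw",np.arctan2(l[1],l[0]))
E
```

```text
t 1.35 tcp [0.4564 0.0329 0.228 ] jaw 1.9572 toolz [ 0.002 -0.001 -1.   ] F [ 0.37  0.46 -0.39] gap 0.998 q [-0.17  0.31  1.84 -0.    0.99 -2.13]
right edge [ 0.9191828   0.39383125  0.5055015  -0.21762069] yaw 0.404796
```

Request:
send_rows(commands=[{"delta_pos":[1.2,-5.6,0],"yaw":0},{"delta_pos":[1.3,-5.6,0],"yaw":0},{"delta_pos":[1.3,-5.6,-3],"yaw":0},{"delta_pos":[1.2,-4.6,-4.2],"yaw":0},{"delta_pos":[0,0,-4],"yaw":0},{"delta_pos":[0,0,0],"yaw":0}])

```text
t: 2.1
tcp_pos: [0.508, -0.1892, 0.1166]
tool_rot: [-0.188, 0.982, -0.002, 0.003]
force: [-1.1, -0.4, 0.9]
finger_gap: 0.998
```

```bash
python3 st.py
python3 - <<'E'
from h import *
t=manip.snapshot("top"); s=manip.snapshot("scene")
r=lambda im,y,x,h,w:cv2.resize(im[y:y+h,x:x+w],(400,400),interpolation=cv2.INTER_CUBIC)
cv2.imwrite("pics/pre.png",np.hstack([r(t,200,300,80,80),r(s,180,190,80,80)]))
E
```

```text
t 2.1 tcp [ 0.508  -0.1892  0.1166] jaw 1.9491 toolz [ 0.007 -0.003 -1.   ] F [-1.1  -0.41  0.9 ] gap 0.998 q [-0.56  0.58  1.75  0.    0.8  -2.51]
```

View pics/pre.png

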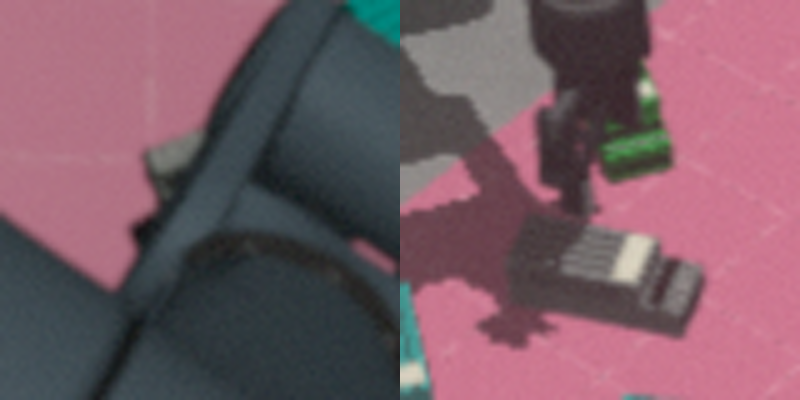

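Run:
```python
from h import *
t=np.array([.508,-.189,.117]); j=np.array([-.37,.93,0])
print((proj("scene",[t,t+.05*j,t-.05*j,t+[0,0,.05]])-[190,180])*5+[400,0])
c=np.array([.506,-.191,.046]);u=np.array([.925,.38,0]);w=np.array([-.38,.925,0])
print((proj("scene",[c-.065*u+.025*w,c-.065*u-.025*w,c+.035*u-.025*w,c+.035*u+.025*w])-[190,180])*5+[400,0])
```

```text
[[604.06161178 179.0553482 ]
 [629.52188716 130.5133506 ]
 [577.58206887 229.62071442]
 [598.78980191 124.99487399]]
[[533.05147438 210.00516706]
 [507.2523132  258.88399269]
 [642.79421359 287.60020337]
 [666.30543043 237.50507714]]
```

The view agrees with the estimate: the near finger is at crop (577,215), and the module corners lie within about 5 crop pixels (1 image pixel) of the prediction. I'll descend and grip.

Request:
send_rows(commands=[{"delta_pos":[-0.2,-0.1,-4],"yaw":0.01},{"delta_pos":[0,0,-3],"yaw":0},{"delta_pos":[0,0,-2],"yaw":0},{"delta_pos":[0,0,0],"yaw":0}])

```text
t: 2.7
tcp_pos: [0.5154, -0.1915, 0.037]
tool_rot: [-0.196, 0.98, -0.011, 0.013]
force: [-0.0, -0.0, -0.1]
finger_gap: 1.003
```

```bash
python3 st.py
```

```text
t 2.7 tcp [ 0.5154 -0.1915  0.037 ] jaw 1.9661 toolz [ 0.03  -0.017 -0.999] F [-0.05 -0.05 -0.15] gap 1.003 q [-0.56  0.72  1.79  0.    0.6  -2.53]
```

Request:
send_rows(commands=[{"delta_pos":[-0.9,0.05,-0.8],"yaw":0},{"delta_pos":[0,0,-0.8],"yaw":0},{"delta_pos":[0,0,-0.4],"yaw":0},{"delta_pos":[0,0,0],"yaw":0}])

```text
t: 3.2
tcp_pos: [0.5085, -0.1917, 0.0203]
tool_rot: [-0.197, 0.98, -0.014, 0.016]
force: [-0.2, 0.5, -0.4]
finger_gap: 0.997
```

```bash
python3 st.py
```

```text
t 3.2 tcp [ 0.5085 -0.1917  0.0203] jaw 1.9675 toolz [ 0.037 -0.021 -0.999] F [-0.19  0.53 -0.38] gap 0.997 q [-0.57  0.74  1.81  0.    0.54 -2.54]
```

Request:
send_rows(commands=[{"delta_pos":[-0.25,0.05,-0.6],"yaw":0},{"delta_pos":[0,0,-0.5],"yaw":0},{"delta_pos":[0,0,0],"yaw":0}])

```text
t: 3.58
tcp_pos: [0.5059, -0.1914, 0.0085]
tool_rot: [-0.197, 0.98, -0.014, 0.016]
force: [-0.4, 1.1, 0.6]
finger_gap: 1.0
```

Request:
send_rows(commands=[{"delta_pos":[0,0,0],"yaw":0},{"delta_pos":[0,0,0],"yaw":0},{"delta_pos":[0,0,0],"yaw":0},{"delta_pos":[0,0,0],"yaw":0},{"delta_pos":[0,0,0],"yaw":0},{"delta_pos":[0,0,0],"yaw":0}], grip=1, force=25)

```text
t: 4.32
tcp_pos: [0.5059, -0.1913, 0.0087]
tool_rot: [-0.197, 0.98, -0.014, 0.016]
force: [0.1, -0.2, 0.4]
finger_gap: 0.589
```

```bash
python3 st.py
```

```text
t 4.325 tcp [ 0.5059 -0.1913  0.0087] jaw 1.9675 toolz [ 0.037 -0.021 -0.999] F [ 0.09 -0.25  0.4 ] gap 0.589 q [-0.57  0.77  1.82  0.    0.51 -2.54]
```

Request:
send_rows(commands=[{"delta_pos":[0,0,1],"yaw":0},{"delta_pos":[0,0,2],"yaw":0},{"delta_pos":[0,0,3],"yaw":0},{"delta_pos":[0,0,4],"yaw":0},{"delta_pos":[0,0,4],"yaw":0},{"delta_pos":[0,0,3],"yaw":0},{"delta_pos":[0,0,1],"yaw":0},{"delta_pos":[0,0,0],"yaw":0}])

```text
t: 5.32
tcp_pos: [0.5032, -0.1895, 0.1949]
tool_rot: [-0.197, 0.98, -0.013, 0.015]
force: [0.3, 0.7, -3.1]
finger_gap: 0.586
```

```bash
python3 st.py
```

```text
t 5.325 tcp [ 0.5032 -0.1895  0.1949] jaw 1.9671 toolz [ 0.034 -0.019 -0.999] F [ 0.3   0.69 -3.09] gap 0.586 q [-0.57  0.45  1.72  0.    0.94 -2.54]
```

Request:
send_rows(commands=[{"delta_pos":[0.5,2.5,0],"yaw":-0.03},{"delta_pos":[0.5,5,0],"yaw":-0.04},{"delta_pos":[0.5,5.5,0],"yaw":-0.04},{"delta_pos":[0.5,5.5,0],"yaw":-0.04},{"delta_pos":[0.5,5.5,0],"yaw":-0.04},{"delta_pos":[0.5,5.5,0],"yaw":-0.04},{"delta_pos":[0.5,5.5,0],"yaw":-0.04},{"delta_pos":[0.5,5,0],"yaw":-0.04},{"delta_pos":[0.5,4,0],"yaw":-0.04},{"delta_pos":[0,2,0],"yaw":0}])

```text
t: 6.58
tcp_pos: [0.5393, 0.2821, 0.1766]
tool_rot: [-0.015, 1.0, -0.014, -0.002]
force: [0.7, -1.3, -2.0]
finger_gap: 0.587
```

```bash
python3 st.py
```

```text
t 6.575 tcp [0.5393 0.2821 0.1766] jaw 1.5999 toolz [-0.003 -0.027 -1.   ] F [ 0.7  -1.33 -2.02] gap 0.587 q [ 0.31  0.58  1.52 -0.03  1.06 -1.27]
```

Request:
send_rows(commands=[{"delta_pos":[1.0,0,0],"yaw":-0.015},{"delta_pos":[0.7,0,-0.5],"yaw":0},{"delta_pos":[0,0,-1],"yaw":0},{"delta_pos":[0,0,0],"yaw":0}])

```text
t: 7.08
tcp_pos: [0.5556, 0.2786, 0.1573]
tool_rot: [-0.006, 1.0, -0.016, -0.005]
force: [0.4, -0.8, -2.1]
finger_gap: 0.586
```

```bash
python3 st.py
python3 - <<'E'
from h import *
t=manip.snapshot("top"); s=manip.snapshot("scene")
r=lambda im,y,x,h,w:cv2.resize(im[y:y+h,x:x+w],(400,400),interpolation=cv2.INTER_CUBIC)
cv2.imwrite("pics/over.png",np.hstack([r(t,170,130,100,100),r(s,110,270,100,100)]))
E
```

```text
t 7.075 tcp [0.5556 0.2786 0.1573] jaw 1.5836 toolz [-0.01  -0.031 -0.999] F [ 0.36 -0.78 -2.05] gap 0.586 q [ 0.3   0.62  1.49 -0.03  1.05 -1.27]
```

View pics/over.png

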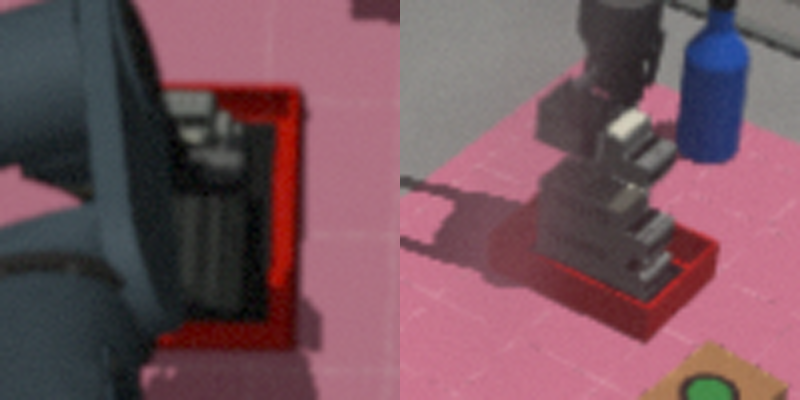

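The module sits squarely above the pile: in the right crop its label is at (625,125) and its terminals point the same way as the pile's. I'll lower it in small steps and watch the force.

Request:
send_rows(commands=[{"delta_pos":[0,0.15,-0.6],"yaw":0},{"delta_pos":[0,0.1,-0.6],"yaw":0},{"delta_pos":[0,0,-0.6],"yaw":0},{"delta_pos":[0,0,0],"yaw":0}])

```text
t: 7.68
tcp_pos: [0.5563, 0.2816, 0.1399]
tool_rot: [-0.006, 1.0, -0.015, -0.004]
force: [-0.4, -0.7, -1.7]
finger_gap: 0.585
```

Request:
send_rows(commands=[{"delta_pos":[0,0,-0.3],"yaw":0},{"delta_pos":[0,0,-0.3],"yaw":0},{"delta_pos":[0,0,0],"yaw":0}])

```text
t: 8.05
tcp_pos: [0.5564, 0.2818, 0.1336]
tool_rot: [-0.007, 1.0, -0.015, -0.003]
force: [0.0, -1.0, -1.5]
finger_gap: 0.584
```

```bash
python3 st.py
```

```text
t 8.05 tcp [0.5564 0.2818 0.1336] jaw 1.5839 toolz [-0.007 -0.03  -1.   ] F [ 0.01 -1.   -1.54] gap 0.584 q [ 0.3   0.65  1.51 -0.03  1.   -1.26]
```

Request:
send_rows(commands=[{"delta_pos":[0,0,-0.3],"yaw":0},{"delta_pos":[0,0,-0.3],"yaw":0},{"delta_pos":[0,0,0],"yaw":0}])

```text
t: 8.43
tcp_pos: [0.5565, 0.2818, 0.1273]
tool_rot: [-0.006, 1.0, -0.015, -0.003]
force: [-0.6, 0.2, -1.9]
finger_gap: 0.589
```

Request:
send_rows(commands=[{"delta_pos":[0,0,-0.3],"yaw":0},{"delta_pos":[0,0,0],"yaw":0}])

```text
t: 8.68
tcp_pos: [0.5566, 0.2818, 0.1241]
tool_rot: [-0.006, 1.0, -0.015, -0.003]
force: [-0.9, -0.0, -2.1]
finger_gap: 0.588
```

Request:
send_rows(commands=[{"delta_pos":[0,0,-0.3],"yaw":0},{"delta_pos":[0,0,0],"yaw":0}])

```text
t: 8.93
tcp_pos: [0.5566, 0.2818, 0.121]
tool_rot: [-0.006, 1.0, -0.015, -0.003]
force: [0.3, -0.4, -2.5]
finger_gap: 0.589
```

Request:
send_rows(commands=[{"delta_pos":[0,0,-0.25],"yaw":0},{"delta_pos":[0,0,0],"yaw":0}])

```text
t: 9.18
tcp_pos: [0.5566, 0.2818, 0.1183]
tool_rot: [-0.006, 1.0, -0.015, -0.003]
force: [0.1, 0.4, -1.6]
finger_gap: 0.588
```

Request:
send_rows(commands=[{"delta_pos":[0,0,-0.25],"yaw":0},{"delta_pos":[0,0,0],"yaw":0}])

```text
t: 9.43
tcp_pos: [0.5567, 0.2818, 0.1156]
tool_rot: [-0.006, 1.0, -0.015, -0.003]
force: [0.1, 0.6, -2.3]
finger_gap: 0.584
```

Request:
send_rows(commands=[{"delta_pos":[0,0,-0.2],"yaw":0},{"delta_pos":[0,0,0],"yaw":0}])

```text
t: 9.68
tcp_pos: [0.5569, 0.2819, 0.1137]
tool_rot: [-0.006, 1.0, -0.015, -0.003]
force: [-0.1, 0.6, -0.9]
finger_gap: 0.584
```

Contact may be starting (-0.9 N), so I'll take smaller steps.

Request:
send_rows(commands=[{"delta_pos":[0,0,-0.15],"yaw":0},{"delta_pos":[0,0,0],"yaw":0}])

```text
t: 9.93
tcp_pos: [0.5569, 0.2819, 0.1128]
tool_rot: [-0.006, 1.0, -0.015, -0.003]
force: [-1.3, -0.2, 0.3]
finger_gap: 0.584
```

Request:
send_rows(commands=[{"delta_pos":[0,0,-0.15],"yaw":0},{"delta_pos":[0,0,0],"yaw":0}])

```text
t: 10.18
tcp_pos: [0.557, 0.2819, 0.112]
tool_rot: [-0.007, 1.0, -0.015, -0.002]
force: [-1.0, -1.1, 2.8]
finger_gap: 0.585
```

```bash
python3 st.py
```

```text
t 10.175 tcp [0.557  0.2819 0.112 ] jaw 1.584 toolz [-0.005 -0.03  -1.   ] F [-1.05 -1.05  2.75] gap 0.585 q [ 0.3   0.68  1.52 -0.03  0.96 -1.26]
```

The contact is about 5 N, within limits, and it lands at the height seen in the images. I'll release, check, and then retreat.

Request:
send_rows(commands=[{"delta_pos":[0,0,0],"yaw":0},{"delta_pos":[0,0,0],"yaw":0},{"delta_pos":[0,0,0],"yaw":0},{"delta_pos":[0,0,0],"yaw":0}], grip=-0.7)

```text
t: 10.68
tcp_pos: [0.5577, 0.2821, 0.1118]
tool_rot: [-0.007, 1.0, -0.015, -0.002]
force: [0.0, 0.2, -0.9]
finger_gap: 0.845
```

```bash
python3 st.py
```

```text
t 10.675 tcp [0.5577 0.2821 0.1118] jaw 1.5839 toolz [-0.003 -0.029 -1.   ] F [ 0.02  0.17 -0.91] gap 0.845 q [ 0.3   0.68  1.52 -0.03  0.95 -1.26]
```

Request:
send_rows(commands=[{"delta_pos":[0,0,1],"yaw":0},{"delta_pos":[0,0,2],"yaw":0},{"delta_pos":[0,0,3],"yaw":0},{"delta_pos":[0,0,4],"yaw":0},{"delta_pos":[0,0,4],"yaw":0},{"delta_pos":[0,-4,1],"yaw":0},{"delta_pos":[0,-6,0],"yaw":0},{"delta_pos":[0,-6,0],"yaw":0},{"delta_pos":[0,-6,0],"yaw":0},{"delta_pos":[0,-3,0],"yaw":0}])

```text
t: 11.92
tcp_pos: [0.5581, 0.028, 0.2743]
tool_rot: [-0.01, 1.0, -0.015, 0.004]
force: [0.4, 0.6, -0.4]
finger_gap: 0.849
```

```bash
python3 st.py
python3 - <<'E'
from h import *
t=manip.snapshot("top"); s=manip.snapshot("scene")
r=lambda im,y,x,h,w:cv2.resize(im[y:y+h,x:x+w],(400,400),interpolation=cv2.INTER_CUBIC)
cv2.imwrite("pics/end.png",np.hstack([r(t,170,130,100,100),r(s,110,270,100,100)]))
E
```

```text
t 11.925 tcp [0.5581 0.028  0.2743] jaw 1.5904 toolz [ 0.009 -0.029 -1.   ] F [ 0.41  0.57 -0.37] gap 0.849 q [-0.14  0.39  1.55 -0.03  1.19 -1.71]
```

View pics/end.png

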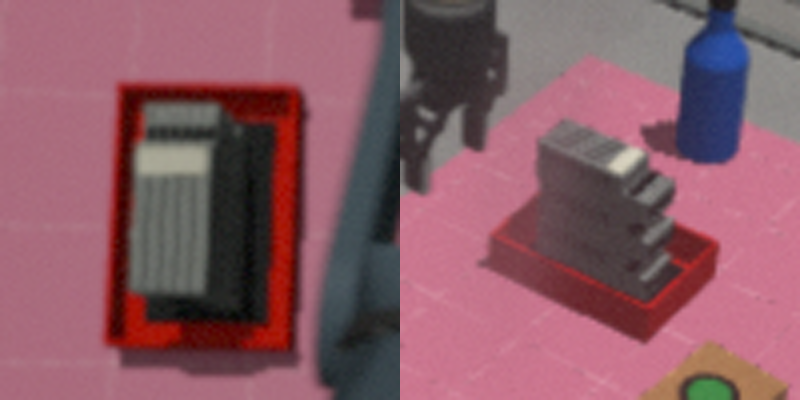

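Run:
```python
from h import *
p=(np.array([(130,292),(207,295),(212,145),(137,143)])+.5)/4-.5+[130,170]
P=onz("top",p,.149)[:,:2]; d=(P[2]+P[3]-P[0]-P[1])/2; L=np.hypot(*d); print(L,np.arctan2(d[1],d[0]),(P[0]+P[1])/2+d/L*.065)
manip.sign_off()
```

```text
0.09886968289160929 0.02654631913964139 [0.55489314 0.28117316]
the job is handed in; nothing more can be done
```

The grey module is on top of the pile in the red bin, released and handed in, with its terminal end the same way as the others. No verdict was reported.

- **Grip:** I picked it up across its plain long sides with the grip set to 25 N. The measured opening was about 50 mm, which matches the module's width.
- **Lowering:** I brought it down in 1.5–3 mm steps until the contact force was about 5 N, at the pile-top height the images had suggested (about 103 mm). Only then did I open the fingers.
- **Last check (top view):** The module's centre measured (0.555, 0.281) m against (0.557, 0.282) m for the bin. It was turned 0.027 rad against about 0.013 rad for the bin. It looks level, and the gripper was clear at about 0.27 m height.
- **Bystanders:** The arm kept clear of all four on its path. The bottle and carton look unmoved in the last crop. I did not re-image the screwdriver and cutters at the end.
- **What disagreed:** The tool tilted by about 2° during the fast moves, so the module was carried about 2° off level. It looked level again once resting on the pile. Module yaw estimates ranged from 0.35 to 0.45 rad; I used 0.39.

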